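Push the used palette through the wash-up flap

TASK

Send the used paint palette to be washed up: with the fingers, slide it along the deck until it lies before the hanging flap, push it through the flap so that it drops flat into the tub behind, and draw the fingers back out so that the flap hangs shut. Only push the palette, never pick it up, and leave everything else, including the little paint pot on the deck, where it stands.

Things in the scene. Friction and masses are not known exactly. Their poses are not given: they have to be found in the camera images.
- station: The fixed wash-up return station. Origin: on the table below the middle of the flap; +x leads (level) from the deck through the flap into the tub, z up; sizes below in this frame. Upright front panel: x = 0 to 10 mm, y = -190 to 190, top 115 mm above the table; its opening is 130 mm wide (y = -65 to 65) and reaches from below deck level up to a lintel 105 mm above the table.
- deck_edge (a point): Middle of the deck's inner edge, on its top face. The deck is a bare level aluminium plate in front of the flap, top 45 mm above the table, station x = -180 to -12 mm, y = -200 to 200 mm, no rims. This edge is at x = -12 mm, 12 mm short of the front panel.
- tub_floor (a point): A point on the tub floor at station x = 60 mm, y = 0. The grey plastic tub lies behind the panel and reaches a little under the deck: inside y = -86 to 86, x = -52 to 175 mm, floor 12 mm above the table, 33 mm below the deck top. A clear fixed cover closes it from x = 10 to 181 mm, top 119 mm above the table.
- flap (a joint): The dark steel flap that fills the opening, 124 mm wide, 56 mm high, 4 mm thick, 60 g. It hangs freely from a level hinge pin at station x = 5 mm, 105 mm above the table. 0 rad: hanging shut (a stop keeps it from swinging towards the deck); it grows to 1.4 rad as the lower edge is pushed inwards (+x), and falls shut by its weight.
- flap_edge (a point): Middle of the flap's lower edge, 47 mm above the table when shut (2 mm above the deck).
- palette: The used palette: a solid white plastic slab with six round paint wells marked on top, 100 mm along its x, 84 mm along its y, 18 mm high, about 90 g (varies). Origin: centre of its underside. It starts on the deck left or right of the flap, x axis within 0.25 rad of the station's. Slides with ordinary dry friction, tips once its middle passes the deck edge, drops once its rear end is pushed over it.
- pot: A small round paint pot, 42 mm across, 36 mm high, origin at the centre of its underside, standing on the deck on the other side of the flap from the palette. To be left alone.
- brush: A paint brush, 200 mm long, lying on the table to the left of the deck. To be left alone.
- jar: A lidded glass jar, 48 mm across, 60 mm high, on the table to the right of the deck. To be left alone.
- coffee: A paper cup, 100 mm high, far left. To be left alone.
- plate: A small plate, 150 mm across, far left. To be left alone.
- rinse: A rinsing cup, 100 mm across, 90 mm high, far right. To be left alone.
- knife: A spatula, 190 mm long, lying far right. To be left alone.
Mind the look-alikes: they are no part of the job. Of the things shaped like the palette, the white one is meant.

How it is judged (in metres and radians):
On the way, in this order (a step that is already met when the one before it is completed fails the run):
1. the palette lies on the deck in line with the flap (y of palette in the frame of station between -0.04 and 0.04 m and height (world z) of palette above 0.03 m), for 0.1 s.
2. the flap is pushed open (value of joint flap above 0.4 rad), for 0.1 s.
3. the palette has dropped into the tub (height (world z) of palette below 0.022 m and angle between palette's own z axis and vertical below 0.2 rad and x of palette in the frame of station between 0.01 and 0.15 m and y of palette in the frame of station between -0.06 and 0.06 m), for 0.1 s.
At the end, for the whole second after the job is handed in: The palette lies flat (within 0.2 rad) and at rest on the tub floor behind the flap (its underside below 22 mm over the table, its middle at station x 10 to 150 mm and within 60 mm of the station's middle line), and the flap hangs shut (below 0.06 rad) (all of step 3 and value of joint flap below 0.06 rad and linear speed of palette below 0.02 m/s); the robot touches nothing.
It fails at once if the palette is lifted (its middle more than 20 mm above the deck) (height (world z) of palette above 0.065 m).
It fails at once if the paint pot on the deck is moved by more than 15 mm (distance of pot from where it was at the start of the episode above 0.015 m).
It fails at once if another thing on the table is moved by more than 20 mm (distance of any of brush, jar, coffee, plate, rinse, knife from where it was at the start of the episode above 0.02 m).
It also fails if it takes over 56 s, if anything falls off the work surface, if the arm or the gripper's body presses on something with over 40 N, if the wrist force passes 120 N, or if a joint passes its speed limit or range.

ROBOT

A 7-joint arm with a two-finger parallel gripper is mounted at the origin on the work surface. World frame = base frame: x ahead of the robot, y to its left, z up, the work surface at z = 0. Lengths are in mm, angles in rad, forces in N, time in s.
With the tool pointing down it reaches from about 350 to 900 mm from the base axis. Payload 19.9 kg.
Tool frame: the origin (TCP) lies on the centre line of the jaws, within the pads' length; the fingertips stand 14 mm ahead of it and the grasp point (between the pads) lies 5 mm behind it (tip_reach is the z of the fingertips in the tool frame, in mm); z points along the fingers, y is the line along which they close (so a half turn about z gives the same grasp; the last joint's range is limited). The gripper opens to 85 mm and grips with 20 to 120 N. Pads are 22 mm wide; open, the fingers measure 114 mm over their backs; the gripper's body (76 mm by 85 mm) begins 54 mm behind the grasp point. The pads swing forward as they close: fully open they stand 13 mm farther back than shut.
Start: joints at [1.171, 0.417, -0.01, 1.614, 0.005, 1.111, -0.053], TCP at [218.879, -585.401, 245.26] pointing down, gripper open.
Joint ranges: [-2.81, 2.81], [-0.39, 2.02], [-1.27, 1.25], [0.06, 2.57], [-1.19, 4.33], [0.19, 2], [-2.82, 2.82]. Speed limits (rad/s): [1.89, 1.89, 2.39, 2.39, 3.01, 3.01, 3.01].

INTERFACE

Orientations are given as a 3x3 rotation matrix whose columns are the frame's x, y, z axes.
In Python, from station import * gives the robot as it stands.
- The arm moves only by the tool send_rows, never from a script. Its argument "rows" is a list that holds one entry, the list of rows, each a list of 6 numbers: the shift along the world's x, y, z in m, then the turn, a rotation vector about the world's x, y, z in rad. In form: [[[tx, ty, tz, wx, wy, wz], ...]]. A call has 1 to 12 rows; each row is the pose to reach, as a shift and turn from the pose commanded when the call began; what a row does not reach only later rows make up. A row lasts 1/12 s, in which the tool goes at most 41.7 mm and 7.16 degrees, less where a joint would pass 70% of its speed; a pose out of reach is approached as far as the arm can. A call with a gripper value outside its range is refused whole. "gripper" is the gripper's target within -1 to 1 (shut at 1, half-way at 0, fully open at -1), set as the call begins (left out, the last holds). The fingers move at their own pace and stop on an object; "squeeze" is the grip in N (left out, the last holds). Time passes only in rows, so rows that repeat a pose let the fingers close. It gives the time, the measured TCP pose, the force, the opening and the grip force at its end, in the units of the state.
- state(): the state, without advancing time (a new reading comes with each control period).
- get_image(name): name is "scene" or "top" or "wrist"; returns the picture (420x560x3 uint8, blue, green, red); there is no depth.
- calibration(name): a dict with "intrinsics" (3x3 intrinsics, pixels), "extrinsics" (4x4, takes a point from world to camera coordinates). Camera axes: x right, y down, z forward; pixel columns grow to the right and rows downward; lengths in mm; the calibration is good to about 2 mm. A picture is of the moment at which its call begins: read the wrist's pose just before it. calibration takes no time and is no camera call; for the wrist camera it gives the pose at the moment of the call.
- job_done(): hands the job in; it is judged then, once.
The state is a dict: "clock": time; "joints": joint angles; "joint_velocities": joint speeds; "tau": joint torques, N m; "position": TCP position; "ee_rot": TCP orientation; "wrist_force": force on the tool from outside, world axes, zero at the start; "moment": the same for the moment, N m; "width": finger opening in mm; "grip_force": force on a finger pad.
Only numpy, scipy, OpenCV 4.12 (cv2) and the standard library are available. Lean on these libraries where they do the work, as an engineer would, in place of code of your own. Each camera call takes 0.05 s, during which the arm holds its last target. There are 200 camera calls.

## Working session

There is one attempt and no reset: what is moved stays moved. The work goes in short steps, Python scripts to look and compute and a tool call to move; the robot and the scene stay as the last step left them, time stands still between calls to the robot, and variables do not carry over. Pictures are saved under pics/ and viewed, at most 10 in all, crops included, and the job is handed in when it is done.

Besides the shell and the picture viewer there is one more tool, called in YAML: its name, and indented under it one key for each argument. send_rows: Moves the arm, as the interface text tells. Its arguments: {"type":"object","properties":{"rows":{"type":"array","items":{"type":"array","items":{"type":"array","items":{"type":"number"}}}},"gripper":{"type":"number"},"squeeze":{"type":"number"}},"required":["rows"]}

```bash
mkdir -p pics; python3 - <<'E'
from station import *
import cv2
s=state();print(s['clock'],s['position'],s['ee_rot'],s['width'])
for n in('scene','top'):
    cv2.imwrite(f'pics/{n}0.png',get_image(n))
    c=calibration(n);print(n,c['intrinsics'],c['extrinsics'])
E
```

```text
0.0 [ 218.74191207 -585.089447    244.64433093] [[ 9.36663284e-01  3.50230779e-01 -5.42593636e-04]
 [ 3.50231183e-01 -9.36662590e-01  1.14476602e-03]
 [-1.07294864e-04 -1.26229351e-03 -9.99999198e-01]] 85.64552867472383
scene [[546.56201187   0.         280.55832485]
 [  0.         546.56201187 207.77817855]
 [  0.           0.           1.        ]] [[ 3.59718150e-01  9.32989407e-01  1.15594097e-02 -1.98204594e+02]
 [ 7.20490603e-01 -2.69873839e-01 -6.38796839e-01 -3.75939419e+02]
 [-5.92871101e-01  2.38115263e-01 -7.69288618e-01  1.79599816e+03]
 [ 0.00000000e+00  0.00000000e+00  0.00000000e+00  1.00000000e+00]]
top [[466.35987339   0.         274.32893118]
 [  0.         466.35987339 214.68272275]
 [  0.           0.           1.        ]] [[ 2.02136419e-02 -9.99785957e-01  4.40999604e-03 -1.37270476e+01]
 [-9.94280340e-01 -2.05646099e-02 -1.04803157e-01  5.95015318e+02]
 [ 1.04871415e-01 -2.26631887e-03 -9.94483208e-01  1.50458563e+03]
 [ 0.00000000e+00  0.00000000e+00  0.00000000e+00  1.00000000e+00]]
```

View pics/top0.png

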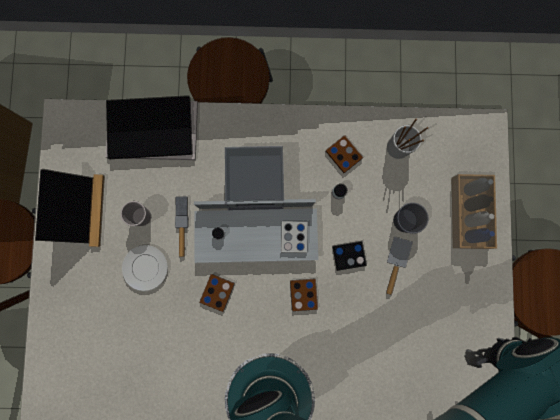

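View pics/scene0.png

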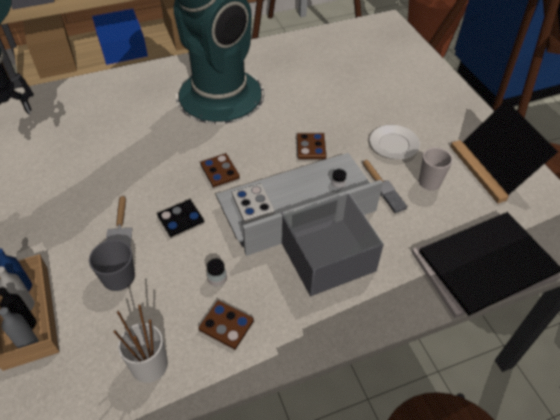

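Candidates in the top view are the white palette on the deck (295,237), a black one (349,256), and brown ones at (217,293), (304,295) and (344,154). By the description I choose the white one at (295,237). The pot is at (218,234). Next is a close crop plus measurements.

```bash
cat > h.py <<'E'
from station import *
import cv2, numpy as np
def ray(n,uv,z,c=None):
    c=c or calibration(n);K=c['intrinsics'];E=np.array(c['extrinsics']);R=E[:3,:3];t=E[:3,3]
    o=-R.T@t; uv=np.atleast_2d(np.array(uv,float))
    d=(np.linalg.inv(K)@np.c_[uv,np.ones(len(uv))].T).T@R
    return o+d*((z-o[2])/d[:,2])[:,None]
def proj(n,P):
    c=calibration(n);E=np.array(c['extrinsics']);p=np.atleast_2d(P)@E[:3,:3].T+E[:3,3];q=p@np.array(c['intrinsics']).T
    return q[:,:2]/q[:,2:]
def white(n,im,box,z=63,th=150):
    x0,y0,x1,y1=box;m=(im[y0:y1,x0:x1].min(2)>th).astype(np.uint8)
    cs,_=cv2.findContours(m,cv2.RETR_EXTERNAL,cv2.CHAIN_APPROX_NONE);c=max(cs,key=cv2.contourArea)
    hull=cv2.convexHull(c).reshape(-1,2)+[x0,y0]
    w=ray(n,hull,z)[:,:2]
    return cv2.minAreaRect(w.astype(np.float32)),cv2.boundingRect(c),m.sum()
E
python3 - <<'E'
from h import *
im=cv2.imread('pics/top0.png')
print(im[237,278:314].min(1),im[230,250:262].min(1))
for th in (130,150,170,190): print(th,white('top',im,(270,210,325,265),th=th))
cv2.imwrite('pics/crop0.png',cv2.resize(im[140:270,185:325],None,fx=4.5,fy=4.5,interpolation=cv2.INTER_CUBIC))
E
```

```text
[129 127 119 100 142 137  91  80  84  84  84  85  82  90 125 143 143 140
 110  42   7  11  10  16  15  29  87 147 137 106 107 112 124 122 122 123] [125 126 123 123 124 124 124 123 123 124 125 123]
130 (((522.8922729492188, -66.16390991210938), (93.29367065429688, 77.30126190185547), 1.0594663619995117), (12, 12, 25, 30), np.uint64(573))Traceback (most recent call last):
  File "<stdin>", line 4, in <module>
  File "h.py", line 13, in white
    cs,_=cv2.findContours(m,cv2.RETR_EXTERNAL,cv2.CHAIN_APPROX_NONE);c=max(cs,key=cv2.contourArea)
                                                                       ~~~^^^^^^^^^^^^^^^^^^^^^^^^
ValueError: max() iterable argument is empty
```

```bash
python3 - <<'E'
from h import *
im=cv2.imread('pics/top0.png')
cv2.imwrite('pics/crop0.png',cv2.resize(im[140:270,185:325],None,fx=4.5,fy=4.5,interpolation=cv2.INTER_CUBIC))
E
```

```text
(no output)
```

View pics/crop0.png

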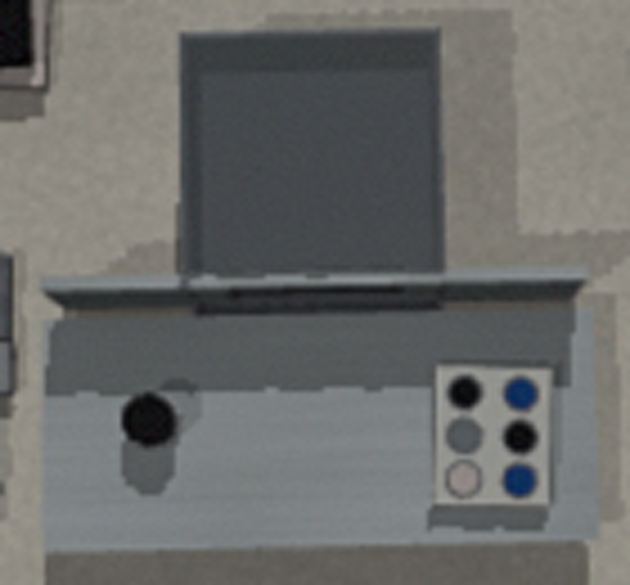

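The crop shows the white palette with six wells, corners (435,365), (552,367), (549,504), (432,502). The deck's near corners are at (46,550) and (597,538), the panel top ends at (45,283) and (587,272), and the pot at (149,419). It's the right object.

```bash
cat >> h.py <<'E'
def cr(p): return (np.array(p)+.5)/4.5-.5+[185,140]
E
python3 - <<'E'
from h import *
d=ray('top',cr([(46,550),(597,538)]),45);print('deck near',d.round(1))
p=ray('top',cr([(45,279),(587,269),(45,287),(585,277)]),115);print('panel top',p.round(1))
q=ray('top',cr([(435,365),(552,367),(549,504),(432,502)]),63);print('pal',q.round(1),q.mean(0))
t=ray('top',cr([(180,34),(440,29)]),50);print('tub z50',t.round(1))
print('pot',ray('top',cr([(149,419)]),81).round(1))
yaws=[np.arctan2(-(v[0][0]-v[1][0]),v[0][1]-v[1][1]) for v in(d,p[:2],p[2:],t)];print(yaws)
yaw=np.mean(yaws[:3]);c,s=np.cos(yaw),np.sin(yaw);X=np.array([c,s]);Y=np.array([-s,c])
# world = O + x X + y Y
Os=[d[:,:2].mean(0)+180*X, p[:2,:2].mean(0)-10*X, p[2:,:2].mean(0)]
print('O',yaw,Os)
O=(Os[0]+(Os[1]+Os[2])/2)/2
print(O); f=lambda v:np.c_[(v[:,:2]-O)@X,(v[:,:2]-O)@Y].round(1)
print('pal st',f(q),f(q).mean(0)); print('tcp',state()['position'])
E
```

```text
deck near [[ 435.5  251.9   45. ]
 [ 452.  -143.3   45. ]]
panel top [[ 622.2  248.1  115. ]
 [ 637.  -127.6  115. ]
 [ 616.6  247.9  115. ]
 [ 631.4 -126.3  115. ]]
pal [[ 572.7  -24.3   63. ]
 [ 573.  -108.    63. ]
 [ 475.2 -107.1   63. ]
 [ 474.9  -23.9   63. ]] [523.96690254 -65.84523405  63.        ]
tub z50 [[813.9 167.1  50. ]
 [821.7 -23.5  50. ]]
pot [[528.7 176.9  81. ]]
[np.float64(0.041923193427506514), np.float64(0.039430438355211504), np.float64(0.03947480563430241), np.float64(0.040982916769426864)]
O 0.04027614580567348 [array([623.59796806,  61.54684589]), array([619.61897817,  59.83266824]), array([624.0008985 ,  60.79205214])]
[622.7039532   60.92960304]
pal st [[ -53.4  -83.1]
 [ -56.4 -166.8]
 [-154.2 -162. ]
 [-151.1  -78.9]] [-103.775 -122.7  ]
tcp [ 218.73092488 -585.15171364  244.71182924]
```

The station is at about (623,61) with yaw 0.040. The palette is at station (-104,-123), the pot at about (-89,120). Next I move above the palette's outer side, with the jaw line along station x and the fingers half open for a stable two-point push.

send_rows:
  rows:
    - [[0.308,0.456,0,0,0,1.253],[0.308,0.456,0,0,0,1.253],[0.308,0.456,0,0,0,1.253],[0.308,0.456,0,0,0,1.253],[0.308,0.456,0,0,0,1.253],[0.308,0.456,0,0,0,1.253],[0.308,0.456,0,0,0,1.253],[0.308,0.456,0,0,0,1.253],[0.308,0.456,0,0,0,1.253],[0.308,0.456,0,0,0,1.253],[0.308,0.456,0,0,0,1.253],[0.308,0.456,0,0,0,1.253]]
  gripper: 0.1
  squeeze: 40

```text
clock: 1.1
position: [499.3, -169.3, 245.3]
ee_rot: [[-0.041, 0.999, -0.0], [0.999, 0.041, -0.0], [-0.0, -0.0, -1.0]]
wrist_force: [1.3, -0.5, -0.0]
width: 38.4
grip_force: 0.0
```

send_rows:
  rows:
    - [[0.028,0.04,-0.1,0,0,0],[0.028,0.04,-0.1,0,0,0],[0.028,0.04,-0.1,0,0,0],[0.028,0.04,-0.1,0,0,0],[0.028,0.04,-0.1,0,0,0],[0.028,0.04,-0.1,0,0,0]]

```text
clock: 1.6
position: [527.0, -131.9, 146.4]
ee_rot: [[-0.039, 0.999, 0.001], [0.999, 0.039, -0.001], [-0.001, 0.001, -1.0]]
wrist_force: [-0.5, -0.4, 0.4]
width: 38.5
grip_force: 0.0
```

```bash
python3 - <<'E'
from h import *
s=state();print(s['clock'],s['position'],s['width'],s['wrist_force'])
im=get_image('wrist');cv2.imwrite('pics/w1.png',im)
P=s['position'];R=np.array(s['ee_rot'])
print(proj('wrist',[P+R@[0,sg*(s['width']/2),dz] for sg in(-1,1) for dz in(0,14)]).round())
E
```

```text
1.6 [ 526.95441875 -131.87652955  146.4037414 ] 38.46205714785559 [-0.45732814 -0.40472637  0.44907875]
[[232. 295.]
 [236. 278.]
 [331. 295.]
 [327. 278.]]
```

View pics/w1.png

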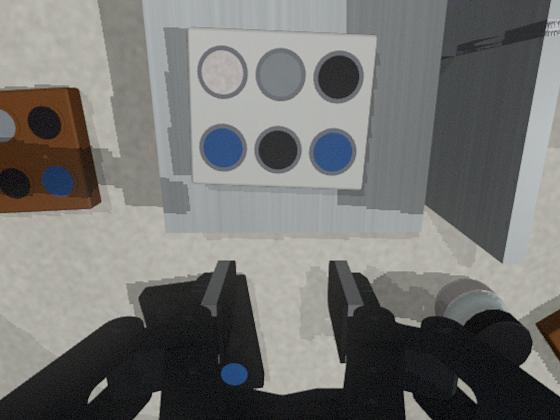

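The wrist view shows the palette with corners (190,28), (376,36), (363,189), (193,183). The deck end edge runs from (165,233) to (425,235), and the half-open fingers have tips near row 262.

```bash
python3 - <<'E'
from h import *
q=ray('wrist',[(190,28),(376,36),(363,189),(193,183)],63);d=ray('wrist',[(165,233),(425,235)],45)
O=np.array([623,61]);y=.04;X=np.array([np.cos(y),np.sin(y)]);Y=np.array([-X[1],X[0]])
for v in(q,d): print(v.round(1),v.mean(0).round(1)); print(np.c_[(v[:,:2]-O)@X,(v[:,:2]-O)@Y].round(1))
E
```

```text
[[ 475.7  -27.    63. ]
 [ 572.1  -26.9   63. ]
 [ 573.9 -108.7   63. ]
 [ 474.8 -109.1   63. ]] [524.1 -67.9  63. ]
[[-150.7  -82. ]
 [ -54.3  -85.8]
 [ -55.9 -167.6]
 [-154.9 -164. ]]
[[ 451.3 -147.8   45. ]
 [ 622.2 -142.5   45. ]] [ 536.7 -145.1   45. ]
[[-179.9 -201.7]
 [  -9.  -203.3]]
```

send_rows:
  rows:
    - [[0,0,-0.035,0,0,0],[0,0,-0.06,0,0,0],[0,0,-0.07,0,0,0],[0,0,-0.07,0,0,0]]

```text
clock: 1.98
position: [526.0, -131.7, 74.6]
ee_rot: [[-0.039, 0.999, -0.002], [0.999, 0.039, 0.0], [0.0, -0.002, -1.0]]
wrist_force: [0.5, 0.2, -0.2]
width: 38.5
grip_force: 0.0
```

send_rows:
  rows:
    - [[0,0,-0.004,0,0,0],[0,0,-0.006,0,0,0],[0,0,-0.008,0,0,0],[0,0,-0.009,0,0,0],[0,0,-0.01,0,0,0],[0,0,-0.01,0,0,0]]

```text
clock: 2.48
position: [526.8, -131.1, 65.4]
ee_rot: [[-0.04, 0.999, 0.0], [0.999, 0.04, -0.0], [-0.0, 0.0, -1.0]]
wrist_force: [0.1, -0.2, -0.4]
width: 38.3
grip_force: 0.0
```

send_rows:
  rows:
    - [[0,0,-0.001,0,0,0],[0,0,-0.002,0,0,0],[0,0,-0.003,0,0,0],[0,0,-0.004,0,0,0],[0,0,-0.004,0,0,0]]

```text
clock: 2.9
position: [526.6, -131.0, 61.0]
ee_rot: [[-0.04, 0.999, -0.0], [0.999, 0.04, 0.0], [0.0, -0.0, -1.0]]
wrist_force: [-0.4, 0.3, -0.2]
width: 38.5
grip_force: 0.0
```

send_rows:
  rows:
    - [[-0.0003,0.008,0.001,0,0,0],[-0.0006,0.014,0.001,0,0,0],[-0.0008,0.02,0.001,0,0,0],[-0.0011,0.027,0.001,0,0,0],[-0.0014,0.035,0.001,0,0,0],[-0.0017,0.043,0.001,0,0,0],[-0.002,0.051,0.001,0,0,0],[-0.0024,0.059,0.001,0,0,0],[-0.0027,0.067,0.001,0,0,0],[-0.003,0.075,0.001,0,0,0],[-0.0033,0.083,0.001,0,0,0],[-0.0036,0.09,0.001,0,0,0]]

```text
clock: 3.9
position: [523.1, -40.1, 62.3]
ee_rot: [[-0.04, 0.999, -0.0], [0.999, 0.04, 0.0], [0.0, -0.0, -1.0]]
wrist_force: [-0.2, -0.2, 1.1]
width: 38.7
grip_force: 0.5
```

send_rows:
  rows:
    - [[-0.0003,0.008,0,0,0,0],[-0.0006,0.015,0,0,0,0],[-0.0009,0.022,0,0,0,0],[-0.0012,0.029,0,0,0,0],[-0.0014,0.035,0,0,0,0],[-0.0016,0.04,0,0,0,0],[-0.0018,0.044,0,0,0,0],[-0.0018,0.045,0,0,0,0]]

```text
clock: 4.57
position: [521.3, 4.7, 62.3]
ee_rot: [[-0.041, 0.999, -0.0], [0.999, 0.041, 0.0], [0.0, -0.0, -1.0]]
wrist_force: [0.5, -0.6, -0.3]
width: 38.3
grip_force: 0.4
```

send_rows:
  rows:
    - [[0,-0.02,0,0,0,0],[0,-0.04,0.03,0,0,0],[0,-0.04,0.07,0,0,0],[0,-0.04,0.1,0,0,0],[0,-0.04,0.1,0,0,0]]

```text
clock: 4.98
position: [523.8, -36.5, 167.7]
ee_rot: [[-0.039, 0.999, 0.007], [0.999, 0.039, -0.001], [-0.001, 0.007, -1.0]]
wrist_force: [0.9, -0.3, 0.7]
width: 38.2
grip_force: 0.0
```

```bash
python3 - <<'E'
from h import *
s=state();print(s['clock'],s['position'])
cv2.imwrite('pics/w2.png',get_image('wrist'))
E
```

```text
4.9833 [523.76483789 -36.45204694 167.66958029]
```

View pics/w2.png

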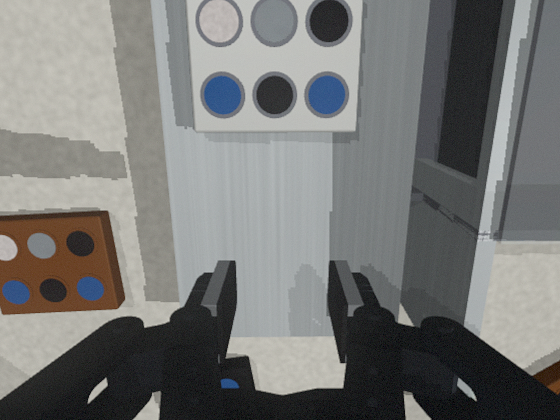

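The palette has slid and is aligned, with rear corners at (196,131) and (355,130). The panel opening is visible at (415,160).

```bash
python3 - <<'E'
from h import *
q=ray('wrist',[(196,131),(355,130)],63)
a=ray('wrist',[(412,162)],45);O=np.array([623,61]);y=.04;X=np.array([np.cos(y),np.sin(y)]);Y=np.array([-X[1],X[0]])
for v in(q,a): print(v.round(1)); print(np.c_[(v[:,:2]-O)@X,(v[:,:2]-O)@Y].round(1))
E
```

```text
[[469.4  14.6  63. ]
 [565.5  19.   63. ]]
[[-155.4  -40.3]
 [ -59.1  -39.7]]
[[609.5  -2.   45. ]]
[[-16.  -62.4]]
```

send_rows:
  rows:
    - [[-0.015,0.02,0,0,0,-0.124],[-0.03,0.035,0,0,0,-0.248],[-0.045,0.05,0,0,0,-0.372],[-0.06,0.065,0,0,0,-0.496],[-0.075,0.08,0,0,0,-0.62],[-0.089,0.092,0,0,0,-0.744],[-0.089,0.092,0,0,0,-0.868],[-0.089,0.092,0,0,0,-0.992],[-0.089,0.092,0,0,0,-1.116],[-0.089,0.092,0,0,0,-1.24],[-0.089,0.092,0,0,0,-1.364],[-0.089,0.092,0,0,0,-1.488]]

```text
clock: 6.03
position: [431.9, 55.8, 161.5]
ee_rot: [[0.993, 0.116, -0.001], [0.116, -0.993, -0.0], [-0.001, -0.0, -1.0]]
wrist_force: [-0.1, -0.2, -1.0]
width: 38.5
grip_force: 0.0
```

send_rows:
  rows:
    - [[0,0,0,0,0,-0.083],[0,0,0,0,0,-0.083]]

```text
clock: 6.2
position: [431.9, 55.9, 161.6]
ee_rot: [[0.999, 0.035, -0.001], [0.035, -0.999, -0.0], [-0.001, 0.0, -1.0]]
wrist_force: [-0.3, -0.3, -0.0]
width: 38.5
grip_force: 0.0
```

send_rows:
  rows:
    - [[0,0,-0.03,0.004,-0.1,0],[0,0,-0.06,0.008,-0.2,0],[0,0,-0.08,0.008,-0.2,0],[0,0,-0.08,0.008,-0.2,0]]

```text
clock: 6.53
position: [428.8, 55.6, 78.5]
ee_rot: [[0.98, 0.044, 0.193], [0.043, -0.999, 0.008], [0.193, 0.001, -0.981]]
wrist_force: [-1.5, -0.3, -1.0]
width: 38.4
grip_force: 0.0
```

send_rows:
  rows:
    - [[0.005,0,-0.006,0,0,0],[0.01,0,-0.01,0,0,0],[0.01,0,-0.013,0,0,0],[0.01,0,-0.015,0,0,0],[0.01,0,-0.015,0,0,0]]

```text
clock: 6.95
position: [442.7, 55.8, 67.4]
ee_rot: [[0.979, 0.04, 0.199], [0.039, -0.999, 0.008], [0.199, -0.0, -0.98]]
wrist_force: [-0.6, -0.2, 0.0]
width: 38.3
grip_force: 0.0
```

send_rows:
  rows:
    - [[0.004,0,-0.002,0,0,0],[0.008,0,-0.003,0,0,0],[0.014,0.0006,-0.004,0,0,0],[0.02,0.0008,-0.004,0,0,0],[0.027,0.001,-0.004,0,0,0],[0.034,0.0014,-0.004,0,0,0],[0.041,0.0016,-0.004,0,0,0],[0.048,0.002,-0.004,0,0,0],[0.054,0.0022,-0.004,0,0,0],[0.058,0.0023,-0.004,0,0,0],[0.06,0.0024,-0.004,0,0,0],[0.06,0.0024,-0.004,0,0,0]]

```text
clock: 7.95
position: [502.7, 58.4, 63.2]
ee_rot: [[0.979, 0.04, 0.199], [0.039, -0.999, 0.008], [0.199, -0.0, -0.98]]
wrist_force: [-0.5, 0.6, 0.2]
width: 38.4
grip_force: 0.0
```

```bash
python3 - <<'E'
from h import *
s=state();print(s['clock'],s['position'])
a=get_image('top')[140:270,185:325];b=get_image('wrist')
cv2.imwrite('pics/m3.png',np.hstack([cv2.resize(a,(380,353),interpolation=cv2.INTER_CUBIC),cv2.resize(b,(420,353))]))
E
```

```text
7.95 [502.66994088  58.35412045  63.23237528]
```

View pics/m3.png

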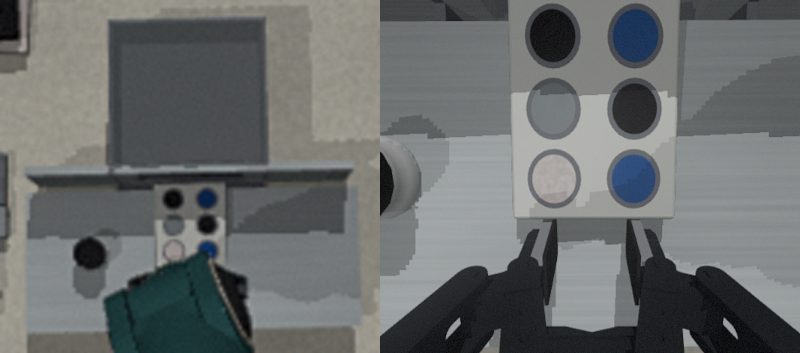

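The palette is square in front of the flap, both fingers are on its rear edge, and the pot is untouched. I'll push on.

send_rows:
  rows:
    - [[0.004,0.0002,0,0,0,0],[0.01,0.0004,0,0,0,0],[0.017,0.0007,0,0,0,0],[0.024,0.001,0,0,0,0],[0.031,0.0012,0,0,0,0],[0.038,0.0015,0,0,0,0],[0.045,0.0018,0,0,0,0],[0.052,0.0021,0,0,0,0],[0.059,0.0024,0,0,0,0],[0.066,0.0026,0,0,0,0],[0.072,0.0029,0,0,0,0],[0.076,0.003,0,0,0,0]]

```text
clock: 9.05
position: [579.2, 61.4, 63.3]
ee_rot: [[0.979, 0.04, 0.199], [0.039, -0.999, 0.008], [0.199, -0.0, -0.98]]
wrist_force: [-0.2, 0.6, 0.1]
width: 38.6
grip_force: 0.0
```

send_rows:
  rows:
    - [[0.006,0.0002,0,0,0,0],[0.011,0.0004,0,0,0,0],[0.016,0.0006,0,0,0,0],[0.02,0.0008,0,0,0,0],[0.023,0.0009,0,0,0,0],[0.025,0.001,0,0,0,0],[0.025,0.001,0,0,0,0]]

```text
clock: 9.63
position: [603.7, 62.4, 63.3]
ee_rot: [[0.979, 0.04, 0.199], [0.039, -0.999, 0.008], [0.199, -0.0, -0.98]]
wrist_force: [-0.0, 0.6, -0.5]
width: 38.5
grip_force: 0.0
```

```bash
python3 - <<'E'
from h import *
s=state();print(s['clock'],s['position'])
a=get_image('top')[140:270,185:325];b=get_image('wrist');c=get_image('scene')[170:300,210:400]
cv2.imwrite('pics/m4.png',np.vstack([np.hstack([cv2.resize(a,(380,300)),cv2.resize(b,(420,300))]),cv2.resize(c,(800,300))]))
E
```

```text
9.6333 [603.70542247  62.36498882  63.28474699]
```

View pics/m4.png

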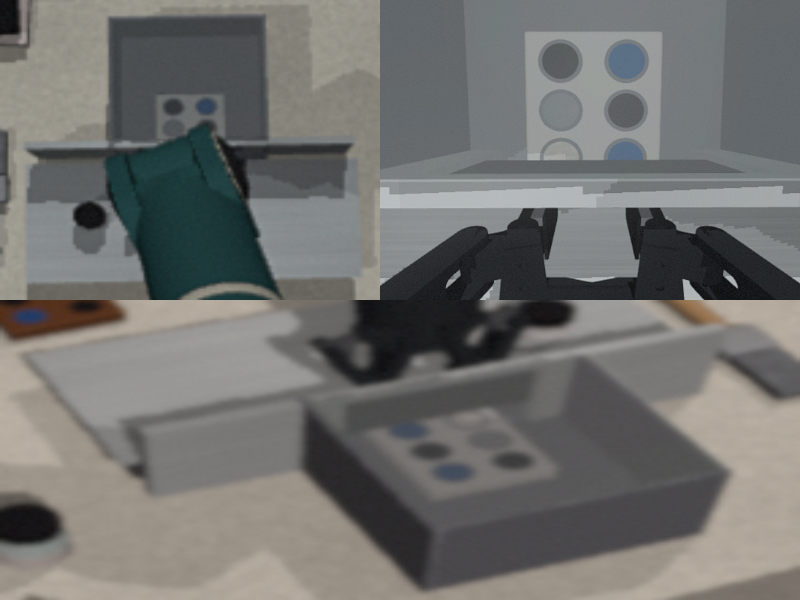

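The palette has dropped and lies flat in the tub. I'll draw the fingers back and up.

send_rows:
  rows:
    - [[-0.015,-0.0006,0.001,0,0,0],[-0.035,-0.0014,0.003,0,0,0],[-0.06,-0.0024,0.006,0,0,0],[-0.085,-0.003,0.03,0,0,0],[-0.1,-0.004,0.06,0,0,0],[-0.11,-0.004,0.09,0,0,0],[-0.12,-0.004,0.12,0,0,0],[-0.12,-0.004,0.12,0,0,0],[-0.12,-0.004,0.12,0,0,0],[-0.12,-0.004,0.12,0,0,0],[-0.12,-0.004,0.12,0,0,0],[-0.12,-0.004,0.12,0,0,0]]

```text
clock: 10.78
position: [483.0, 58.3, 182.2]
ee_rot: [[0.98, 0.04, 0.197], [0.039, -0.999, 0.008], [0.197, -0.0, -0.98]]
wrist_force: [0.9, 0.0, -0.1]
width: 38.5
grip_force: 0.0
```

send_rows:
  rows:
    - [[0,0,0,0,0,0],[0,0,0,0,0,0],[0,0,0,0,0,0],[0,0,0,0,0,0],[0,0,0,0,0,0],[0,0,0,0,0,0],[0,0,0,0,0,0],[0,0,0,0,0,0],[0,0,0,0,0,0],[0,0,0,0,0,0],[0,0,0,0,0,0],[0,0,0,0,0,0]]

```text
clock: 11.78
position: [483.4, 58.3, 183.3]
ee_rot: [[0.979, 0.04, 0.199], [0.039, -0.999, 0.008], [0.199, -0.0, -0.98]]
wrist_force: [-0.1, -0.2, -0.2]
width: 38.3
grip_force: 0.0
```

```bash
python3 - <<'E'
from h import *
s=state();print(s['clock'],s['position'],s['wrist_force'])
b=get_image('wrist');c=get_image('scene')[170:300,210:400]
cv2.imwrite('pics/m5.png',np.hstack([cv2.resize(b,(400,300)),cv2.resize(c,(400,300))]))
E
```

```text
11.7833 [483.36185697  58.33183929 183.28734951] [-0.12292837 -0.18173528 -0.15216756]
```

View pics/m5.png

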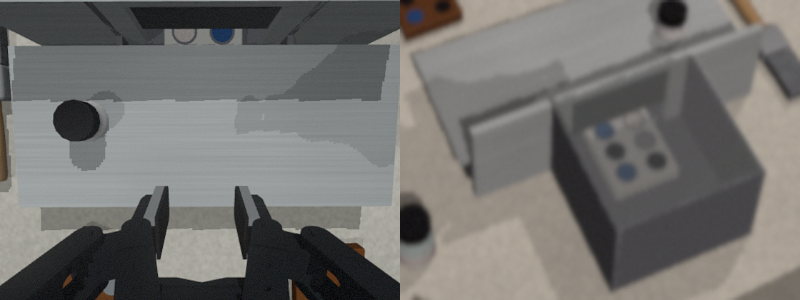

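```bash
python3 - <<'E'
from h import *
y=.04;X=np.array([np.cos(y),np.sin(y)]);Y=np.array([-X[1],X[0]])
W=lambda x,yy,z:np.r_[np.array([623,61])+x*X+yy*Y,z]
k=np.array([400/560,300/420])
for a in(0,.15,.4): print(a,(proj('wrist',[W(3+56*np.sin(a),s*62,105-57*np.cos(a)) for s in(1,-1)])*k).round(1))
print('deck edge',(proj('wrist',[W(-12,60,45)])*k).round(1),'panel sill x0 z105',(proj('wrist',[W(0,65,105)])*k).round(1))
print((ray('wrist',np.array([(185,33),(222,33)])/k,30)[:,:2]-[623,61])@np.c_[X,Y])
E
```

```text
0 [[141.8  27.4]
 [266.5  27.5]]
0.15 [[141.5  18.3]
 [266.8  18.5]]
0.4 [[140.4   2.4]
 [268.1   2.5]]
deck edge [[144.8  43.8]] panel sill x0 z105 [[121.9   5. ]]
[[  3.53629925  20.1543544 ]
 [  3.57885282 -19.14616951]]
```

The flap's lower edge appears at row 27, matching the shut prediction of 27.4. The palette's middle is at about x = 35, y = 0, and the pot hasn't moved.

```bash
python3 -c "
from station import *
print(job_done())"
```

```text
the job is handed in; nothing more can be done
None
```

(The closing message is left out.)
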